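# Clear used plug cutters from the clip strip

## Task

Pull the two used agar plug cutters (orange grips) out of the sprung clip strip and drop both into the discard tin, then slide the tin's blue cover fully shut. Leave the two clean cutters (white grips) clipped home in the strip, and do not disturb the other things on the bench.

Things in the scene. Friction and masses are not known exactly. Their poses are not given: they have to be found in the camera images.
- strip: grey bar fixed to the bench, 34 mm (x) by 198 (y) by 14 high, end caps 18; origin: centre of its underside. Bores in a row along y at -67.5, -22.5, 22.5, 67.5 mm, 10 mm deep, floor 4 mm above the bench. Each has two steel leaf springs on its y sides, up to 23 mm above the bench, closing over a cutter's cone. A seated cutter's plastic grip stands 24 to 50 mm above the bench
- used_a: plug cutter with an orange (used) grip, 46 mm tall, 30 g, upright in a bore of the strip, axes parallel to the strip's. Origin: centre of its foot. Steel foot 12 mm wide, 10 high, cone to a 7 mm neck at 14, plastic grip from 20 to 46 mm above the foot, 14 mm along its x, 16 along y; take it by the 14 mm faces from above. Drawn straight up: 5 to 15 N over 5 mm, then little; clear of the springs after 20 mm
- used_b: plug cutter with an orange (used) grip, 46 mm tall, 30 g, upright in a bore of the strip, axes parallel to the strip's. Origin: centre of its foot. Steel foot 12 mm wide, 10 high, cone to a 7 mm neck at 14, plastic grip from 20 to 46 mm above the foot, 14 mm along its x, 16 along y; take it by the 14 mm faces from above. Drawn straight up: 5 to 15 N over 5 mm, then little; clear of the springs after 20 mm
- clean_a: plug cutter with a white (clean) grip, 46 mm tall, 30 g, upright in a bore of the strip, axes parallel to the strip's. Origin: centre of its foot. Steel foot 12 mm wide, 10 high, cone to a 7 mm neck at 14, plastic grip from 20 to 46 mm above the foot, 14 mm along its x, 16 along y; take it by the 14 mm faces from above. Drawn straight up: 5 to 15 N over 5 mm, then little; clear of the springs after 20 mm
- clean_b: plug cutter with a white (clean) grip, 46 mm tall, 30 g, upright in a bore of the strip, axes parallel to the strip's. Origin: centre of its foot. Steel foot 12 mm wide, 10 high, cone to a 7 mm neck at 14, plastic grip from 20 to 46 mm above the foot, 14 mm along its x, 16 along y; take it by the 14 mm faces from above. Drawn straight up: 5 to 15 N over 5 mm, then little; clear of the springs after 20 mm
- tin: open aluminium tin fixed to the bench, 110 mm (x) by 130 mm (y), walls 3 mm, floor 3 mm thick, rim 58 mm above the bench, cover rails to 65 mm along its two y sides; origin at the centre of its underside. A cutter fits under the cover standing or lying
- cover (a joint): the tin's blue sliding cover: 0 fully shut, 0.09 m fully open; opens along the tin's own +x, shuts along -x (roughly towards the robot); about 1.5 N friction, stays where left. At value q it covers the tin from x = q - 0.055 m (tin frame) on; the mouth is free from -0.052 m to there. Its top is 62 mm above the bench
- cover_grip (a point): centre of the black upright grip on the cover, 12 mm (tin x) by 44 mm (tin y) by 22 mm high (from 62 to 84 mm above the bench); in the tin's frame it lies at x = q - 0.035 m, y = 0
- beaker: clear 50 ml beaker, 48 mm across, 57 mm high, loose bystander; origin under its centre
- marker_black: white marker with black cap lying on the bench, 134 mm long (its y), 12 mm thick, loose bystander; origin at its centre, underside
- timer: small white bench timer, 33 x 52 x 47 mm, loose bystander; origin under its centre
- porcelain_dish: small white porcelain dish, 46 mm across, 20 mm high, loose bystander; origin under its centre
Mind the look-alikes: they are no part of the job. Leave any green or turquoise look-alike of the used_a alone.

How it is judged:
By the outcome, as a careful person would: the job done as asked, in the order asked, and still so for the second after the job is handed in, with the robot touching nothing.
It also fails if it takes over 72 s, if anything falls off the work surface, if the arm or the gripper's body presses on something with over 40 N, if the wrist force passes 120 N, or if a joint passes its speed limit or range.

## Robot

A 6-joint arm with a two-finger parallel gripper is mounted at the origin on a cart in front of the work surface, level with it; the furniture and walls round the work are solid. World frame = base frame: x ahead of the robot, y to its left, z up, the work surface at z = 0. Lengths are in m, angles in rad, forces in N, time in s.
With the tool pointing down it reaches from about 0.325 to 0.925 m from the base axis. Payload 3.1 kg.
Tool frame: the origin (TCP) lies at the very end of the fingers, on their centre line; the grasp point (between the pads) lies 19 mm behind it; x points along the fingers, y is the direction in which the jaws open and shut, and the axes are right-handed (so a half turn about x gives the same grasp; the last joint's range is limited). The gripper opens to 85 mm and grips with 20 to 120 N. Pads are 22 mm wide; open, the fingers measure 114 mm over their backs; the gripper's body (76 mm by 85 mm) begins 54 mm behind the grasp point. The pads swing forward as they close: fully open they stand 13 mm farther back than shut.
Start: joints at [1.138, 0.217, 1.613, -0, 1.311, -0.112], TCP at [0.197, 0.593, 0.231] pointing down, gripper open.
Joint ranges: [-2.75, 2.75], [-0.78, 2.1], [0.31, 2.55], [-1.13, 4.27], [0.13, 2.63], [-2.58, 2.58]. Speed limits (rad/s): [2.79, 2.79, 3.14, 3.14, 3.14, 3.14].

## Interface

Orientations are given as a unit quaternion [w, x, y, z].
In Python, from cell import env, imaging gives the robot as it stands.
- The arm moves only by the shell command python3 -m inch 'ROWS' [FORCE]. ROWS is JSON, a list of rows, each a list of 7 numbers: the turn, a rotation vector about the world's x, y, z each as a share of pi/2 rad, from -1 to 1, then the shift along the world's x, y, z each as a share of 50 cm, from -1 to 1, then the closure, from -1 (fully open) to 1 (shut). In form: [[ax, ay, az, dx, dy, dz, jaw], ...]. A call has 1 to 12 rows; each row is the pose to reach, as a shift and turn from the pose commanded when the call began; what a row does not reach only later rows make up. A row lasts 1/10 s, in which the tool goes at most 50 mm and 8.59 degrees, less where a joint would pass 70% of its speed; a pose out of reach is approached as far as the arm can. A call with a number of a shift or a turn outside -1 to 1 is refused whole. A call with a gripper value outside its range is refused whole. The fingers move at their own pace and stop on an object; FORCE is the grip in N (left out, the last holds). Time passes only in rows, so rows that repeat a pose let the fingers close. It gives the time, the measured TCP pose, the force and the opening at its end, in the units of the state.
- env.sense(): the state, without advancing time (a new reading comes with each control period).
- imaging.camera(name): name is "scene" or "side" or "wrist"; returns a dict with "image" (384x512x3 uint8, blue, green, red), "mtx" (3x3 intrinsics, pixels), "world_from_camera" (4x4, takes a point from camera to world coordinates); the wrist camera has in their place "T_tool_cam" (4x4, takes a point from camera to tool coordinates, whose origin is the TCP and whose axes are the tool frame's). Camera axes: x right, y down, z forward; pixel columns grow to the right and rows downward; lengths in m; the calibration is good to about 2 mm. A picture is of the moment at which its call begins: read the wrist's pose just before it. There is no depth.
- env.job_done(): hands the job in, once; it reports no verdict.
The state is a dict: "clock": time; "q": joint angles; "joint_velocities": joint speeds; "joint_efforts": joint torques, N m; "tcp_pos": TCP position; "tool_rot": TCP orientation; "contact_force": force on the tool from outside, world axes, zero at the start; "torque": the same for the moment, N m; "gripper_width": opening from 0.0 (shut) to 1.0 (fully open).
Only numpy, scipy, OpenCV 4.12 (cv2) and the standard library are available. Lean on these libraries where they do the work, as an engineer would, in place of code of your own. Each camera call takes 0.05 s, during which the arm holds its last target. There are 200 camera calls.

## Working session

There is one attempt and no reset: what is moved stays moved. The work goes in short steps, Python scripts to look and compute and a shell command to move; the robot and the scene stay as the last step left them, time stands still between calls to the robot, and variables do not carry over. Pictures are saved under pics/ and viewed, about 8 in all and at most 12, crops included, and the job is handed in when it is done.

```bash
mkdir -p pics; ls; python3 - <<'E'
from cell import env, imaging
import cv2,numpy as np,json
s=env.sense(); print(s)
ims=[]
for n in("scene","side"):
    c=imaging.camera(n); cv2.imwrite(f"pics/{n}0.png",c["image"])
    np.savez(f"{n}.npz",K=c["mtx"],T=c["world_from_camera"]); print(n,c["mtx"],c["world_from_camera"])
E
```

```text
pics
{'clock': 0.0, 'q': array([ 1.13776340e+00,  2.17774542e-01,  1.61489629e+00, -4.84740297e-07,
        1.31130314e+00, -1.12210649e-01]), 'joint_velocities': array([-1.63741097e-03, -1.88839545e-04,  9.06226169e-04, -9.79468138e-04,
       -1.60305326e-03,  4.22075986e-06]), 'joint_efforts': array([ 4.34580425e-04, -3.96859789e+01, -3.03849721e+01, -7.42138400e-05,
        9.95352661e-03,  3.14733253e-07]), 'tcp_pos': array([0.19673961, 0.59238471, 0.22997539]), 'tool_rot': array([ 0.69780171,  0.11213098,  0.69825478, -0.11375273]), 'contact_force': array([-0.52960394, -0.34714079,  0.78423686]), 'torque': array([-0.02880549, -0.00591398, -0.02481238]), 'gripper_width': 1.001429238727105}
scene [[398.78156672   0.         253.80412265]
 [  0.         398.78156672 190.24005256]
 [  0.           0.           1.        ]] [[ 0.67593544 -0.27635012  0.68318511 -0.12577261]
 [-0.73689017 -0.2662801   0.62135963 -0.65831257]
 [ 0.01020579 -0.92343139 -0.38362784  0.46879541]
 [ 0.          0.          0.          1.        ]]
side [[468.0516403    0.         261.14483532]
 [  0.         468.0516403  188.63281651]
 [  0.           0.           1.        ]] [[ 0.97927358 -0.09376261  0.17953225  0.36588174]
 [-0.20233497 -0.4929365   0.84621166 -0.95746339]
 [ 0.00915499 -0.86499837 -0.50169114  0.61570989]
 [ 0.          0.          0.          1.        ]]
```

View pics/scene0.png

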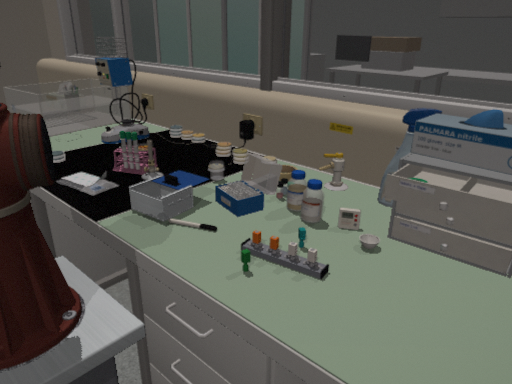

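View pics/side0.png

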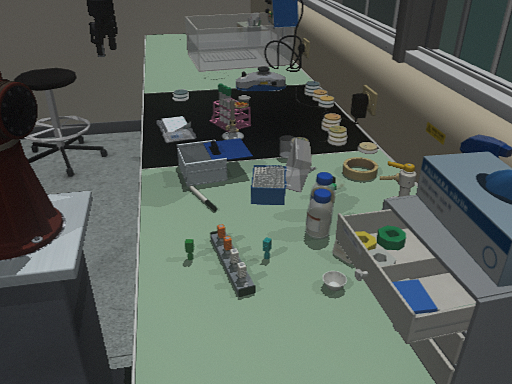

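Scene: orange grips at about (257,238) and (274,243), white at (293,250) and (312,257). The look-alikes are green at (245,260) and turquoise at (302,237). The tin is at (163,195), its cover slid open at (180,180). Next is a close crop, plus triangulation.

```bash
cat > h.py <<'E'
import numpy as np,cv2
def cam(n): d=np.load(f"{n}.npz"); return d["K"],d["T"]
def proj(n,P):
    K,T=cam(n); p=np.linalg.inv(T)@np.r_[P,1]; p=K@p[:3]; return p[:2]/p[2]
def plane(n,uv,z):
    K,T=cam(n); d=T[:3,:3]@np.linalg.inv(K)@np.r_[uv,1]; o=T[:3,3]; return o+d*(z-o[2])/d[2]
def tri(a,b):
    Ps=[cam(n)[0]@np.linalg.inv(cam(n)[1])[:3] for n in("scene","side")]
    X=cv2.triangulatePoints(Ps[0],Ps[1],np.float64(a).reshape(2,1),np.float64(b).reshape(2,1)); return (X[:3]/X[3]).ravel()
E
python3 - <<'E'
import cv2,numpy as np
from h import *
cs={}
for n in("scene","side"):
    im=cv2.imread(f"pics/{n}0.png"); h=cv2.cvtColor(im,cv2.COLOR_BGR2HSV)
    m=cv2.inRange(h,(5,150,120),(15,255,255))
    k,_,st,c=cv2.connectedComponentsWithStats(m); 
    cs[n]=[(c[i],st[i]) for i in range(1,k) if st[i][4]>20]; print(n,[(x[0].round(1),x[1]) for x in cs[n]])
a=cv2.resize(cv2.imread("pics/scene0.png")[165:285,120:340],None,fx=3.6,fy=3.6,interpolation=2)[:,:792]
cv2.imwrite("pics/c1.png",a)
b=cv2.resize(cv2.imread("pics/side0.png")[130:300,150:290],None,fx=3.5,fy=3.5,interpolation=2)
cv2.imwrite("pics/c2.png",b)
E
```

```text
scene []
side []
```

View pics/c1.png

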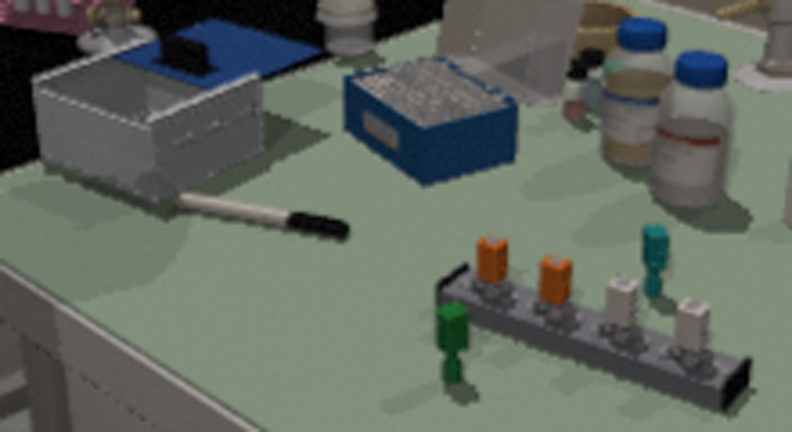

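View pics/c2.png

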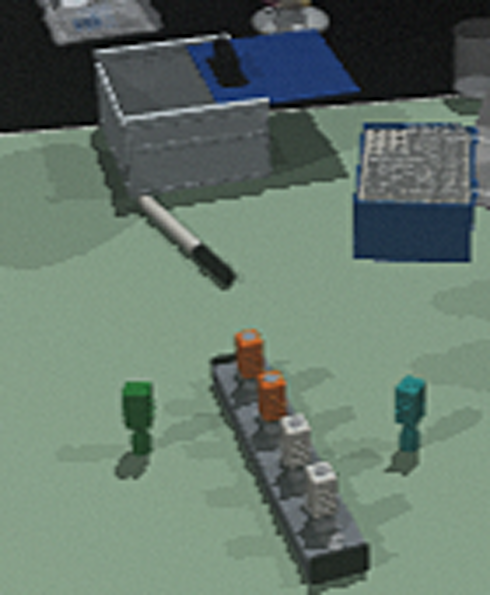

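```bash
python3 - <<'E'
import numpy as np
from h import *
S=lambda p:(120+p[0]/3.6,165+p[1]/3.6)
D=lambda p:(150+p[0]/3.5,130+p[1]/3.5)
pts={"o1":((492,260),(249,355)),"o2":((556,280),(272,397)),"w1":((621,302),(296,443)),"w2":((692,325),(321,490)),
"green":((453,327),(138,405)),"turq":((655,247),(410,402)),
"tinA":((37,78),(97,52)),"tinB":((152,121),(122,119)),"tinC":((260,75),(268,101)),"covgrip":((186,55),(228,62)),"cov far":((322,49),(358,90)),"cov far2":((212,20),(318,32)),
"capNear":((738,385),(338,565)),"mk1":((183,200),(147,200)),"mk2":((345,232),(228,280))}
R={}
for k,(a,b) in pts.items():
    X=tri(S(a),D(b));R[k]=X; print(k,X.round(4),"err",(proj("scene",X)-S(a)).round(1),(proj("side",X)-D(b)).round(1))
P=np.array([R[k][:2] for k in("o1","o2","w1","w2")]); d=P[0]-P[3]; print("strip dir",np.degrees(np.arctan2(d[1],d[0])),np.linalg.norm(d),P.mean(0))
d=R["tinC"]-R["tinB"];print("tin x dir",np.degrees(np.arctan2(d[1],d[0])),np.linalg.norm(d)); d=R["tinA"]-R["tinB"];print("tin y",np.degrees(np.arctan2(d[1],d[0])),np.linalg.norm(d))
from cell import imaging; print(imaging.camera("wrist")["T_tool_cam"].round(3), imaging.camera("wrist")["mtx"])
E
```

```text
o1 [ 0.4528 -0.1417  0.0351] err [-0.2 -0.4] [0.  0.4]
o2 [ 0.4605 -0.1865  0.0354] err [-0.1 -0.4] [-0.   0.3]
w1 [ 0.468  -0.2299  0.0344] err [-0.1 -0.2] [-0.   0.1]
w2 [ 0.4746 -0.275   0.0357] err [-0.2 -0.4] [-0.   0.4]
green [ 0.3831 -0.1752  0.0325] err [-0.1 -0.3] [-0.   0.2]
turq [ 0.5401 -0.2017  0.0318] err [-0.1 -0.3] [-0.   0.2]
tinA [0.3838 0.2535 0.0643] err [-0.1 -0.2] [0.  0.1]
tinB [0.3956 0.1264 0.066 ] err [-0.3 -0.8] [0.  0.6]
tinC [0.5054 0.1429 0.0631] err [-0.1 -0.4] [0.  0.4]
covgrip [0.4828 0.2036 0.0694] err [-0.1 -0.5] [0.  0.4]
cov far [0.5761 0.1522 0.0618] err [-0.1 -0.3] [0.  0.2]
cov far2 [0.5665 0.2805 0.0555] err [0.  0.1] [-0.  -0.1]
capNear [ 0.4783 -0.3057  0.0084] err [-0.3 -0.7] [-0.   0.6]
mk1 [0.4088 0.1157 0.0028] err [-0.2 -0.5] [0.  0.4]
mk2 [ 0.4551 -0.0047  0.0028] err [-0.1 -0.3] [0.  0.2]
strip dir 99.28905629013545 0.1350946241916606 [ 0.46399612 -0.20828914]
tin x dir 8.550630073098374 0.11108197682842263
tin y 95.3133529520503 0.12760590874783317
[[ 0.001 -0.317  0.949 -0.143]
 [ 1.     0.    -0.     0.   ]
 [-0.     0.949  0.317 -0.081]
 [ 0.     0.     0.     1.   ]] [[325.37683189   0.         263.26398919]
 [  0.         325.37683189 197.10961186]
 [  0.           0.           1.        ]]
```

Views so far: 4. The crops confirm the targets are the two orange grips at the +y end of the strip, at world (0.453,-0.142) and (0.4605,-0.1865), with strip yaw about 9.3°. The tin's centre is near (0.444,0.198) with yaw about 7°, and the cover is open by about 0.072. I'm moving towards the strip.

```bash
python3 -m inch '[[0,0,-0.69,0.32,-0.96,-0.06,0],[0,0,-0.69,0.32,-0.96,-0.06,0],[0,0,-0.69,0.32,-0.96,-0.06,0],[0,0,-0.69,0.32,-0.96,-0.06,0],[0,0,-0.69,0.32,-0.96,-0.06,0],[0,0,-0.69,0.32,-0.96,-0.06,0],[0,0,-0.69,0.32,-0.96,-0.06,0],[0,0,-0.69,0.32,-0.96,-0.06,0],[0,0,-0.69,0.32,-0.96,-0.06,0],[0,0,-0.69,0.32,-0.96,-0.06,0],[0,0,-0.69,0.32,-0.96,-0.06,0],[0,0,-0.69,0.32,-0.96,-0.06,0]]' 50
```

```text
clock: 1.4
tcp_pos: [0.3573, 0.1119, 0.2012]
tool_rot: [0.539, 0.458, 0.539, -0.458]
contact_force: [0.5, -0.5, 0.4]
gripper_width: 0.5
```

```bash
python3 -m inch '[[0,0,0,0.191,-0.508,-0.12,0],[0,0,0,0.191,-0.508,-0.12,0],[0,0,0,0.191,-0.508,-0.12,0],[0,0,0,0.191,-0.508,-0.12,0],[0,0,0,0.191,-0.508,-0.12,0],[0,0,0,0.191,-0.508,-0.12,0],[0,0,0,0.191,-0.508,-0.12,0],[0,0,0,0.191,-0.508,-0.12,0],[0,0,0,0.191,-0.508,-0.12,0]]'
cat >> h.py <<'E'
def wrist(name):
    from cell import env,imaging
    from scipy.spatial.transform import Rotation as R
    s=env.sense(); c=imaging.camera("wrist"); cv2.imwrite(f"pics/{name}.png",c["image"])
    w=np.eye(4); q=s["tool_rot"]; w[:3,:3]=R.from_quat([q[1],q[2],q[3],q[0]]).as_matrix(); w[:3,3]=s["tcp_pos"]
    np.savez("wrist.npz",K=c["mtx"],T=w@c["T_tool_cam"])
    y=w[:3,1]; print("tcp",s["tcp_pos"].round(4),"jaw dir",np.degrees(np.arctan2(y[1],y[0])).round(2),"F",s["contact_force"].round(1),"gw",round(s["gripper_width"],3),"t",s["clock"])
E
python3 -c "
from h import *
wrist('w1')
for p in [(.4528,-.1417,.05),(.4605,-.1865,.05),(.468,-.2299,.05),(.4746,-.275,.05)]: print(proj('wrist',np.array(p)))"
```

```text
clock: 2.3
tcp_pos: [0.4525, -0.1386, 0.1412]
tool_rot: [0.54, 0.456, 0.541, -0.456]
contact_force: [-0.2, 0.3, -0.6]
gripper_width: 0.496
tcp [ 0.4525 -0.1386  0.1412] jaw dir 9.68 F [-0.2  0.3 -0.6] gw 0.496 t 2.3
[262.80836954 204.8653244 ]
[262.8967032  257.75119493]
[263.02055482 303.75825969]
[261.82340145 346.72885437]
```

View pics/w1.png

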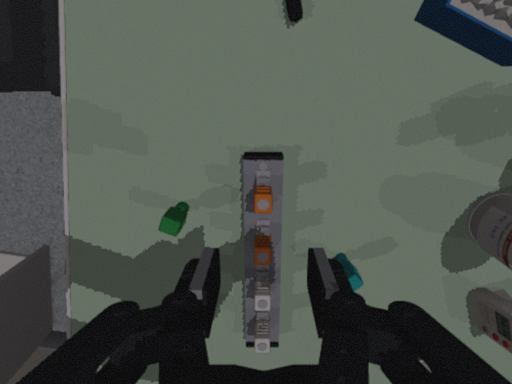

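The wrist view shows the orange tops at (263,204) and (262,257), within 1 px of my predictions, and both look-alikes are outside the fingers' paths. Descending on the first one and closing.

```bash
python3 -m inch '[[0,0,0,0,-0.001,-0.08,0],[0,0,0,0,-0.001,-0.15,0],[0,0,0,0,-0.001,-0.2,0],[0,0,0,0,-0.001,-0.232,0],[0,0,0,0,-0.001,-0.232,0],[0,0,0,0,-0.001,-0.232,0]]' && python3 -m inch '[[0,0,0,0,0,0,1],[0,0,0,0,0,0,1],[0,0,0,0,0,0,1],[0,0,0,0,0,0,1],[0,0,0,0,0,0,1],[0,0,0,0,0,0,1],[0,0,0,0,0,0,1]]' 50
```

```text
clock: 2.95
tcp_pos: [0.4528, -0.1405, 0.0258]
tool_rot: [0.54, 0.456, 0.54, -0.456]
contact_force: [0.3, -0.4, -0.3]
gripper_width: 0.504
clock: 3.65
tcp_pos: [0.4536, -0.1418, 0.0268]
tool_rot: [0.54, 0.457, 0.539, -0.457]
contact_force: [-1.4, 1.0, 6.2]
gripper_width: 0.15
```

```bash
python3 -m inch '[[0,0,0,0,0,0.005,1],[0,0,0,0,0,0.01,1],[0,0,0,0,0,0.015,1],[0,0,0,0,0,0.02,1],[0,0,0,0,0,0.03,1],[0,0,0,0,0,0.04,1],[0,0,0,0,0,0.06,1],[0,0,0,0,0,0.1,1],[0,0,0,0,0,0.18,1],[0,0,0,0,0,0.25,1],[0,0,0,0,0,0.25,1]]'
```

```text
clock: 4.75
tcp_pos: [0.4573, -0.1435, 0.1578]
tool_rot: [0.544, 0.458, 0.535, -0.455]
contact_force: [0.4, -0.2, 0.1]
gripper_width: 0.151
```

```bash
python3 -m inch '[[0,0,0.97,-0.06,0.734,0.02,1],[0,0,0.97,-0.06,0.734,0.02,1],[0,0,0.97,-0.06,0.734,0.02,1],[0,0,0.97,-0.06,0.734,0.02,1],[0,0,0.97,-0.06,0.734,0.02,1],[0,0,0.97,-0.06,0.734,0.02,1],[0,0,0.97,-0.06,0.734,0.02,1],[0,0,0.97,-0.06,0.734,0.02,1],[0,0,0.97,-0.06,0.734,0.02,1],[0,0,0.97,-0.06,0.734,0.02,1],[0,0,0.97,-0.06,0.734,0.02,1],[0,0,0.97,-0.06,0.734,0.02,1]]'
python3 -c "
from h import *
wrist('w2')
c,s=np.cos(np.radians(7)),np.sin(np.radians(7))
for p in [(-.055,-.065,.065),(-.055,.065,.065),(.017,.065,.065),(.017,-.065,.065),(.037,0,.084)]: print(proj('wrist',np.array([.444+c*p[0]-s*p[1],.198+s*p[0]+c*p[1],p[2]])).round(0))"
```

```text
clock: 5.95
tcp_pos: [0.4223, 0.2256, 0.1604]
tool_rot: [0.706, -0.041, 0.706, 0.041]
contact_force: [-0.2, -0.2, 0.2]
gripper_width: 0.154
tcp [0.4223 0.2256 0.1604] jaw dir 96.69 F [-0.2 -0.2  0.2] gw 0.154 t 5.95
[135. 153.]
[311. 152.]
[307. 240.]
[146. 241.]
[225. 275.]
```

View pics/w2.png

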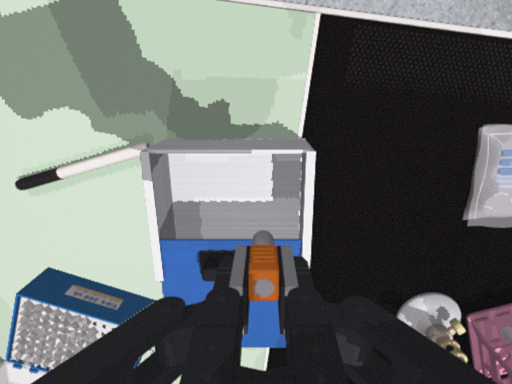

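The first cutter is held, with its foot over the mouth at (263,240). The tin corners are within about 8 px of prediction, and the cover's edge is at row 240 as predicted. Lowering and releasing.

```bash
python3 -m inch '[[0,0,0,0,-0.016,-0.08,1],[0,0,0,0,-0.016,-0.15,1],[0,0,0,0,-0.016,-0.21,1],[0,0,0,0,-0.016,-0.25,1],[0,0,0,0,-0.016,-0.25,1],[0,0,0,0,-0.016,-0.25,1],[0,0,0,0,-0.016,-0.25,0.4],[0,0,0,0,-0.016,-0.25,0.4],[0,0,0,0,-0.016,-0.25,0.4],[0,0,0,0,-0.016,-0.25,0.4]]' && python3 -m inch '[[0,0,0,0,0,0.08,0.4],[0,0,0,0,0,0.16,0.4],[0,0,0,0,0,0.24,0.4],[0,0,0,0,0,0.26,0.4],[0,0,0,0,0,0.26,0.4]]'
python3 -c "
from h import *
wrist('w3')"
```

```text
clock: 7.0
tcp_pos: [0.4232, 0.2179, 0.0361]
tool_rot: [0.706, -0.042, 0.705, 0.042]
contact_force: [0.2, -0.1, 0.0]
gripper_width: 0.298
clock: 7.5
tcp_pos: [0.4244, 0.2183, 0.1679]
tool_rot: [0.708, -0.042, 0.704, 0.043]
contact_force: [0.2, 0.2, -0.4]
gripper_width: 0.3
tcp [0.4244 0.2183 0.1679] jaw dir 96.82 F [ 0.2  0.2 -0.4] gw 0.3 t 7.5
```

View pics/w3.png

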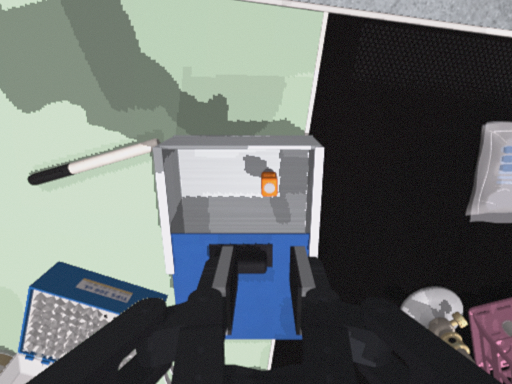

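The first cutter stands in the tin at (269,185). Back to the strip for the second.

```bash
python3 -m inch '[[0,0,-0.97,0.075,-0.807,-0.03,0],[0,0,-0.97,0.075,-0.807,-0.03,0],[0,0,-0.97,0.075,-0.807,-0.03,0],[0,0,-0.97,0.075,-0.807,-0.03,0],[0,0,-0.97,0.075,-0.807,-0.03,0],[0,0,-0.97,0.075,-0.807,-0.03,0],[0,0,-0.97,0.075,-0.807,-0.03,0],[0,0,-0.97,0.075,-0.807,-0.03,0],[0,0,-0.97,0.075,-0.807,-0.03,0],[0,0,-0.97,0.075,-0.807,-0.03,0],[0,0,-0.97,0.075,-0.807,-0.03,0],[0,0,-0.97,0.075,-0.807,-0.03,0]]'
python3 -m inch '[[0,0,0,0,0,0,0],[0,0,0,0,0,0,0],[0,0,0,0,0,0,0]]'
python3 - <<'E'
from h import *
wrist('w4')
im=cv2.imread('pics/w4.png'); h=cv2.cvtColor(im,cv2.COLOR_BGR2HSV)
m=cv2.inRange(h,(5,130,60),(20,255,255)); m[:, :200]=0; m[:,330:]=0
k,_,st,c=cv2.connectedComponentsWithStats(m); print([(c[i].round(1),st[i]) for i in range(1,k) if st[i][4]>15])
for z in(.05,.037): print(proj('wrist',np.array([.460,-.186,z])))
E
```

```text
clock: 8.75
tcp_pos: [0.4586, -0.185, 0.1481]
tool_rot: [0.539, 0.456, 0.542, -0.456]
contact_force: [0.3, -1.0, -0.6]
gripper_width: 0.499
clock: 9.05
tcp_pos: [0.4601, -0.1855, 0.1503]
tool_rot: [0.54, 0.456, 0.54, -0.456]
contact_force: [0.5, 0.2, -0.5]
gripper_width: 0.499
tcp [ 0.4601 -0.1855  0.1503] jaw dir 9.61 F [ 0.5  0.2 -0.5] gw 0.499 t 9.05
[(array([262.6, 191.7]), array([254, 180,  18,  26, 335], dtype=int32))]
[262.7754801 197.7349334]
[262.81056766 192.71400244]
```

```bash
python3 -m inch '[[0,0,0,0,0,-0.08,0],[0,0,0,0,0,-0.16,0],[0,0,0,0,0,-0.22,0],[0,0,0,0,0,-0.25,0],[0,0,0,0,0,-0.25,0],[0,0,0,0,0,-0.25,0]]' && python3 -m inch '[[0,0,0,0,0,0,1],[0,0,0,0,0,0,1],[0,0,0,0,0,0,1],[0,0,0,0,0,0,1],[0,0,0,0,0,0,1],[0,0,0,0,0,0,1],[0,0,0,0,0,0,1]]' 50 && python3 -m inch '[[0,0,0,0,0,0.005,1],[0,0,0,0,0,0.01,1],[0,0,0,0,0,0.015,1],[0,0,0,0,0,0.02,1],[0,0,0,0,0,0.03,1],[0,0,0,0,0,0.04,1],[0,0,0,0,0,0.06,1],[0,0,0,0,0,0.1,1],[0,0,0,0,0,0.18,1],[0,0,0,0,0,0.27,1],[0,0,0,0,0,0.27,1]]'
```

```text
clock: 9.7
tcp_pos: [0.4604, -0.1859, 0.0257]
tool_rot: [0.54, 0.457, 0.54, -0.457]
contact_force: [0.7, 0.0, 0.6]
gripper_width: 0.502
clock: 10.4
tcp_pos: [0.4612, -0.1867, 0.0269]
tool_rot: [0.541, 0.457, 0.539, -0.457]
contact_force: [-2.4, 0.9, 7.0]
gripper_width: 0.153
clock: 11.5
tcp_pos: [0.4653, -0.1886, 0.1692]
tool_rot: [0.545, 0.458, 0.534, -0.456]
contact_force: [0.5, -0.3, -0.1]
gripper_width: 0.149
```

```bash
python3 -m inch '[[0,0,0.97,-0.064,0.718,0,1],[0,0,0.97,-0.064,0.718,0,1],[0,0,0.97,-0.064,0.718,0,1],[0,0,0.97,-0.064,0.718,0,1],[0,0,0.97,-0.064,0.718,0,1],[0,0,0.97,-0.064,0.718,0,1],[0,0,0.97,-0.064,0.718,0,1],[0,0,0.97,-0.064,0.718,0,1],[0,0,0.97,-0.064,0.718,0,1],[0,0,0.97,-0.064,0.718,0,1],[0,0,0.97,-0.064,0.718,0,1],[0,0,0.97,-0.064,0.718,0,1]]' && python3 -m inch '[[0,0,0,0,0,-0.08,1],[0,0,0,0,0,-0.15,1],[0,0,0,0,0,-0.21,1],[0,0,0,0,0,-0.25,1],[0,0,0,0,0,-0.25,1],[0,0,0,0,0,-0.25,1],[0,0,0,0,0,-0.25,0.45],[0,0,0,0,0,-0.25,0.45],[0,0,0,0,0,-0.25,0.45],[0,0,0,0,0,-0.25,0.45]]' && python3 -m inch '[[0,0,0,0,0,0.08,0.4],[0,0,0,0,0,0.16,0.4],[0,0,0,0,0,0.24,0.4],[0,0,0,0,0,0.26,0.4],[0,0,0,0,0,0.26,0.4],[0,0,0,0,0,0.26,0.4]]'
python3 -c "
from h import *
wrist('w5')"
```

```text
clock: 12.7
tcp_pos: [0.428, 0.1732, 0.1607]
tool_rot: [0.706, -0.041, 0.706, 0.041]
contact_force: [-0.3, -0.1, -0.1]
gripper_width: 0.153
clock: 13.7
tcp_pos: [0.4287, 0.1733, 0.0361]
tool_rot: [0.706, -0.042, 0.705, 0.042]
contact_force: [-0.2, -0.2, 0.5]
gripper_width: 0.272
clock: 14.3
tcp_pos: [0.4271, 0.1729, 0.1642]
tool_rot: [0.705, -0.042, 0.707, 0.042]
contact_force: [0.4, -0.8, -1.4]
gripper_width: 0.305
tcp [0.4271 0.1729 0.1642] jaw dir 96.82 F [ 0.4 -0.8 -1.4] gw 0.305 t 14.3
```

View pics/w5.png

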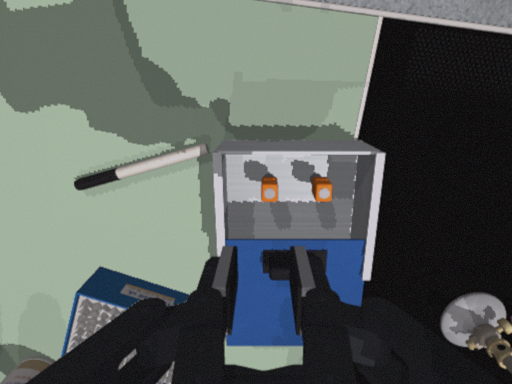

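Both orange cutters stand inside the tin at (270,190) and (323,190). The cover grip is at (295,262). I'm working out where it is so I can push from its far side.

```bash
python3 - <<'E'
from h import *
for uv,z in [((214,152),.065),((382,153),.065),((366,279),.065),((217,257),.065),((227,240),.062),((364,240),.062),((295,250),.084),((295,276),.084),((263,250),.084),((327,250),.084)]: print(uv,plane('wrist',uv,z).round(4))
E
python3 - <<'E'
import cv2
im=cv2.imread('pics/w5.png')[225:350,205:395]; im=cv2.convertScaleAbs(im,alpha=2,beta=15)
cv2.imwrite('pics/c3.png',cv2.resize(im,None,fx=4,fy=4,interpolation=2))
E
```

```text
(214, 152) [0.3955 0.1317 0.065 ]
(382, 153) [0.3813 0.2569 0.065 ]
(366, 279) [0.4893 0.2687 0.065 ]
(217, 257) [0.4834 0.1405 0.065 ]
(227, 240) [0.4683 0.1473 0.062 ]
(364, 240) [0.4548 0.2602 0.062 ]
(295, 250) [0.4596 0.201  0.084 ]
(295, 276) [0.4821 0.2044 0.084 ]
(263, 250) [0.4625 0.1767 0.084 ]
(327, 250) [0.4567 0.2253 0.084 ]
```

View pics/c3.png

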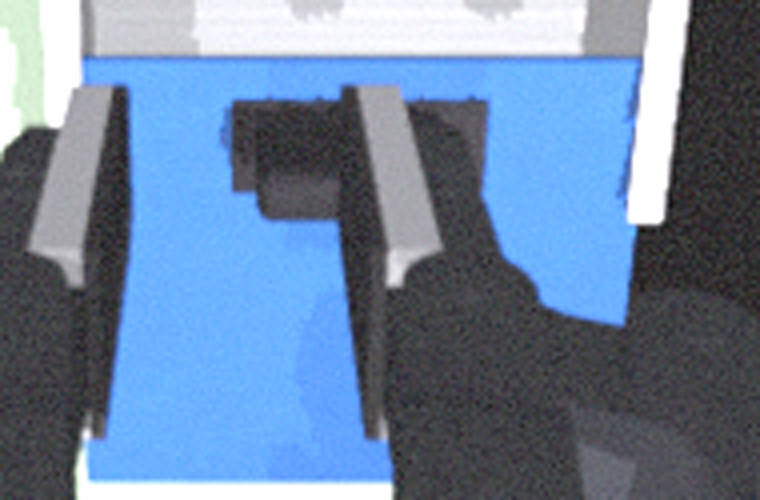

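```bash
python3 - <<'E'
from h import *
for uv,z in [((264,250),.062),((327,250),.062),((295,250),.062),((295,268.5),.084),((295,279.5),.084)]: 
    P=plane('wrist',uv,z); a=np.radians(7); R=np.array([[np.cos(a),np.sin(a)],[-np.sin(a),np.cos(a)]]); print(uv,P.round(4),"tin",(R@(P[:2]-[.444,.199])).round(4))
a=np.radians(7);c,s=np.cos(a),np.sin(a)
for p in [(.07,0),(-.018,0)]: print(p,.444+c*p[0]-s*p[1],.199+s*p[0]+c*p[1])
E
```

```text
(264, 250) [0.4738 0.1789 0.062 ] tin [ 0.0272 -0.0236]
(327, 250) [0.4675 0.2314 0.062 ] tin [0.0273 0.0293]
(295, 250) [0.4707 0.2047 0.062 ] tin [0.0272 0.0024]
(295, 268.5) [0.4755 0.2034 0.084 ] tin [0.0318 0.0005]
(295, 279.5) [0.4853 0.2049 0.084 ] tin [0.0417 0.0008]
(0.07, 0) 0.5134782306148925 0.20753085403836033
(-0.018, 0) 0.4261341692704562 0.19680635181870734
```

```bash
python3 -m inch '[[0,0,0,0.171,0.069,0,1],[0,0,0,0.171,0.069,0,1],[0,0,0,0.171,0.069,0,1],[0,0,0,0.171,0.069,0,1],[0,0,0,0.171,0.069,0,1],[0,0,0,0.171,0.069,-0.08,1],[0,0,0,0.171,0.069,-0.15,1],[0,0,0,0.171,0.069,-0.19,1],[0,0,0,0.171,0.069,-0.19,1],[0,0,0,0.171,0.069,-0.19,1],[0,0,0,0.171,0.069,-0.19,1]]' 20
```

```text
clock: 15.45
tcp_pos: [0.5147, 0.2079, 0.0722]
tool_rot: [0.707, -0.042, 0.705, 0.042]
contact_force: [-0.2, 1.0, 0.4]
gripper_width: 0.003
```

```bash
python3 -m inch '[[0,0,0,-0.02,-0.0025,0,1],[0,0,0,-0.04,-0.005,0,1],[0,0,0,-0.06,-0.0075,0,1],[0,0,0,-0.08,-0.01,0,1],[0,0,0,-0.1,-0.0125,0,1],[0,0,0,-0.115,-0.014,0,1],[0,0,0,-0.13,-0.016,0,1],[0,0,0,-0.145,-0.018,0,1],[0,0,0,-0.155,-0.019,0,1],[0,0,0,-0.165,-0.02,0,1],[0,0,0,-0.165,-0.02,0,1]]'
```

```text
clock: 16.55
tcp_pos: [0.4297, 0.1973, 0.0698]
tool_rot: [0.705, -0.042, 0.707, 0.042]
contact_force: [-0.4, 0.0, 0.4]
gripper_width: 0.001
```

```bash
for i in 1 ; do python3 -m inch '[[0,0,0,-0.003,-0.0004,0,1],[0,0,0,-0.006,-0.0008,0,1],[0,0,0,-0.009,-0.0011,0,1]]'; done; python3 -m inch '[[0,0,0,-0.003,-0.0004,0,1],[0,0,0,-0.006,-0.0008,0,1]]'
```

```text
clock: 16.85
tcp_pos: [0.4267, 0.197, 0.0702]
tool_rot: [0.706, -0.042, 0.706, 0.042]
contact_force: [1.8, -0.1, -0.3]
gripper_width: 0.002
clock: 17.05
tcp_pos: [0.4249, 0.1968, 0.0705]
tool_rot: [0.707, -0.042, 0.705, 0.042]
contact_force: [6.2, -0.1, -4.2]
gripper_width: -0.001
```

```bash
python3 -m inch '[[0,0,0,-0.003,-0.0004,0,1],[0,0,0,-0.006,-0.0008,0,1],[0,0,0,-0.006,-0.0008,0,1]]'
```

```text
clock: 17.35
tcp_pos: [0.4249, 0.1969, 0.0714]
tool_rot: [0.71, -0.042, 0.702, 0.043]
contact_force: [9.5, 1.0, -7.2]
gripper_width: -0.004
```

The TCP has stalled at 0.425 with the force rising, so the cover is at its stop, where I predicted it. Backing off, rising, and checking.

```bash
python3 -m inch '[[0,0,0,0.015,0.002,0,1],[0,0,0,0.03,0.004,0,1],[0,0,0,0.03,0.004,0,1],[0,0,0,0.03,0.004,0.1,1],[0,0,0,0.03,0.004,0.2,1],[0,0,0,0.1,0.004,0.3,1],[0,0,0,0.2,0.004,0.36,1],[0,0,0,0.3,0.004,0.36,1],[0,0,0,0.3,0.004,0.36,1],[0,0,0,0.3,0.004,0.36,1],[0,0,0,0.3,0.004,0.36,1],[0,0,0,0.3,0.004,0.36,1]]'
python3 - <<'E'
from h import *
from cell import imaging
wrist('w6')
a=[cv2.resize(imaging.camera(n)["image"][y:y+h,x:x+w],(396,390),interpolation=2) for n,x,y,w,h in(("scene",120,150,220,217-90+90),("side",140,115,180,177))]
cv2.imwrite("pics/fin.png",np.hstack(a))
E
```

```text
clock: 18.55
tcp_pos: [0.5686, 0.1983, 0.2491]
tool_rot: [0.705, -0.042, 0.707, 0.042]
contact_force: [0.4, -0.4, 0.5]
gripper_width: 0.001
tcp [0.5686 0.1983 0.2491] jaw dir 96.85 F [ 0.4 -0.4  0.5] gw 0.001 t 18.55
```

View pics/fin.png

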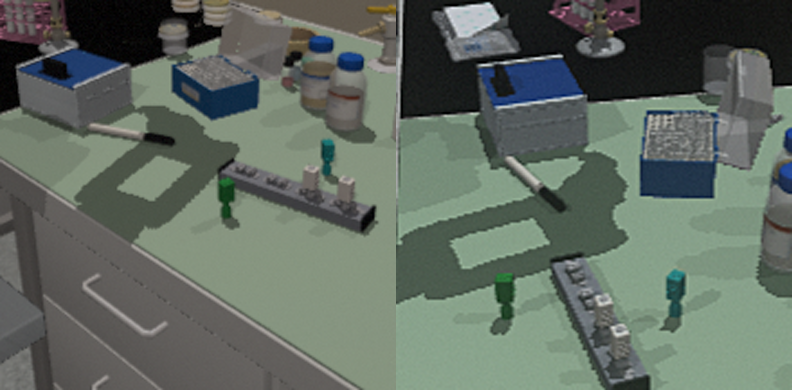

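View pics/w6.png

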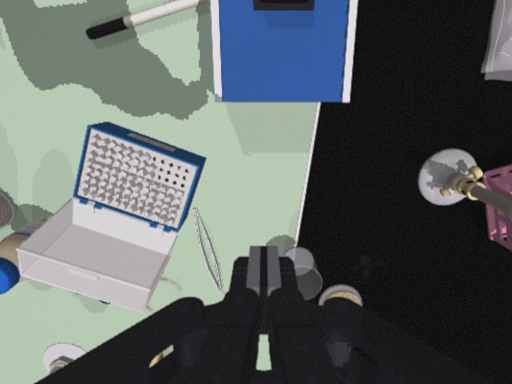

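```bash
python3 -c "
from cell import env
print(env.sense()['contact_force'].round(1)); print(env.job_done())"
```

```text
[ 0.2  0.2 -0.1]
the job is handed in; nothing more can be done
None
```

Both used (orange) cutters are in the discard tin and its blue cover is slid shut. I handed the job in at about 19 s of the 72 s allowed.

- **Cutters:** I drew each orange cutter straight up out of the strip and lowered it into the tin. The wrist camera showed both standing inside before I closed the cover.
- **Cover:** I pushed it by the far side of its black grip. The tool stopped moving at x = 0.425 m while the push force rose to about 10 N, which fits the shut position to about 2 mm. The last pictures show the mouth covered and the cover's far edge level with the rail ends. I did not measure the remaining gap more finely than that.
- **Everything else:** The last pictures show both white cutters upright in their bores, and the green and turquoise look-alikes and the marker where they were. I did not compare the beaker, timer and dish closely before and after, but the arm did not work near them.
- **Forces:** The highest reading between moves was about 12 N, during that push on the cover. The arm was clear of everything at hand-in.

No check failed or disagreed.

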